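# Refit the T-handle of the rolling mill and bring the rolls down

### The arm

A 7-joint arm with a two-finger parallel gripper is mounted at the origin on the work surface. World frame = base frame: x ahead of the robot, y to its left, z up, the work surface at z = 0. Lengths are in m, angles in rad, forces in N, time in s.
With the tool pointing down it reaches from about 0.4 to 0.85 m from the base axis. Payload 4.5 kg.
Tool frame: the origin (TCP) lies midway between the tips of the shut fingers; the grasp point (between the pads) lies 19 mm behind it; x points along the fingers, y is the direction in which the jaws open and shut, and the axes are right-handed (so a half turn about x gives the same grasp; the last joint's range is limited). The gripper opens to 88 mm and grips with 3 to 60 N. Pads are 18 mm wide; open, the fingers measure 123 mm over their backs; the gripper's body (75 mm by 187 mm) begins 45 mm behind the grasp point.
Start: joints at [-1.282, 0.689, -0.195, 1.565, 0.157, 0.902, -0.215], TCP at [0.158, 0.605, 0.239] pointing down, gripper open.
Joint ranges: [-3.01, 3.01], [-0.46, 2.08], [-1.47, 1.51], [0.13, 2.56], [-1, 4.14], [0.04, 2.09], [-2.66, 2.66]. Speed limits (rad/s): [2.57, 2.57, 3.14, 3.14, 3.14, 3.14, 3.14].

### API

Orientations are given as a unit quaternion [x, y, z, w].
In Python, from plant import r gives the robot as it stands.
- The arm moves only by the tool arm_command, never from a script. Its argument "plan" is a list of rows, each a list of 5 numbers: the finger opening in m, from 0 to 0.0881, then the shift along the tool's x, y, z in m, then the turn about the tool's x in rad. In form: [[grip, dx, dy, dz, roll], ...]. A call has 1 to 12 rows; each row shifts and turns the commanded pose from where the row before left it, along the tool's axes as they then stand; what a row does not reach is not made up. A row lasts 1/8 s, in which the tool goes at most 62.5 mm and 10.7 degrees, less where a joint would pass 70% of its speed; a pose out of reach is approached as far as the arm can. A call is refused whole if a number of a shift passes 0.0625 or a number of a turn 0.188, either way. A call with a gripper value outside its range is refused whole. The fingers move at their own pace and stop on an object; "force" is the grip in N (left out, the last holds). Time passes only in rows, so rows that do not move let the fingers close. It gives the time, the measured TCP pose, the force and the opening at its end, in the units of the state.
- r.get_state(): the state, without advancing time (a new reading comes with each control period).
- r.snapshot(name): name is "side" or "top" or "wrist"; returns (picture, depth): 420x560x3 uint8, red, green, blue; 420x560 float32, m along the optical axis (not along the pixel's ray), 0 where there is no reading.
- r.calibration(name): a dict with "fx", "fy", "cx", "cy" (pixels), "k1" (the pictures are not rectified: a ray, as slopes to the right and down, at radius r is drawn at 1 + k1 r^2 times it, then the intrinsics apply), "eye" and "orientation" of the camera in the world; the wrist camera has in their place "mount" (4x4, takes a point from camera to tool coordinates, whose origin is the TCP and whose axes are the tool frame's). Camera axes: x right, y down, z forward; pixel columns grow to the right and rows downward; lengths in m; the calibration is good to about 2 mm. A picture is of the moment at which its call begins: read the wrist's pose just before it. calibration takes no time and is no camera call.
- r.finish_job(): hands the job in, once; it reports no verdict.
The state is a dict: "clock": time; "q": joint angles; "qd": joint speeds; "joint_torque": joint torques, N m; "tool_pos": TCP position; "eef_rot": TCP orientation; "contact_force": force on the tool from outside, world axes, zero at the start; "moment": the same for the moment, N m; "opening": opening from 0.0 (shut) to 1.0 (fully open).
Only numpy, scipy, OpenCV 4.12 (cv2) and the standard library are available. Lean on these libraries where they do the work, as an engineer would, in place of code of your own. Each camera call takes 0.05 s, during which the arm holds its last target.

### The job

Pick up the steel T-handle and put it back on the square spindle on top of the rolling mill: push it down only lightly (never harder than about 20 N) while turning it slowly until the square finds its bore and the handle drops fully home on the collar. Then turn it clockwise, seen from above, until the top roll nips the copper strip and the handle comes up firm, without forcing it further. Let go of it, leaving everything else on the bench where it is.

Things in the scene. Friction and masses are not known exactly. Their poses are not given: they have to be found in the camera images.
- t_handle: Bright steel T-handle, 0.3 kg, standing on its hub, bore down. Origin: centre of the hub's underside, z up. Round hub 34 mm in diameter, z = 0 to 28 mm. Plain square bore 15.2 mm wide, sides parallel to the handle's x and y, 28 mm deep, without a lead-in.
- handle_bar (a point): Middle of the handle's flat-sided bar, 39 mm above the hub's underside, axes as the handle's. The bar runs along x, 118 mm long over its round ends, 22 mm high (z = 28 to 50 mm of the handle), 16 mm thick in y over the middle 74 mm, ends 22 mm thick. Pinch it here across y, fingertips just clear of the hub's top.
- mill: Green cast-iron jeweller's rolling mill on an oak board 150 x 200 x 18 mm; fixed. Origin: centre of the board's underside, z up, rolls along y. Yoke 78 (x) by 140 mm (y), top at z = 152 mm; on it a pinion and two flat gears 64 mm in diameter, up to z = 165 mm. Crank on the +y side, up to z = 130 mm.
- spindle_seat (a point): On the spindle's vertical axis, on top of its collar (32 mm in diameter), 170 mm above the bench: the hub's underside rests here when home. Axes parallel to the mill's; does not turn. The spindle is stiff (0.1 N m) and stays put under a light push. Clockwise from above lowers the roll, 0.4 mm per rad; after 0.45 to 1.35 rad it nips the strip: torque climbs past 0.25 N m within 0.1 to 0.2 rad.
- spindle_tip (a point): Top of the spindle, 27 mm above the seat: a blunt cone 8 mm high on a round pilot 14 mm in diameter, 5 mm high, on a square 14 mm wide, 14 mm high. The bore passes the pilot at any angle, then stands on the square, hub 14 mm too high, and drops only within about 0.09 rad of alignment (four ways, 90 degrees apart). The square's angle varies and is not measured: this point does not turn.
- roll_underside (a point): Lowest point, midway along, of the top roll (steel, 40 mm in diameter, 78 mm long, along y). It sinks straight down by 0.18 to 0.54 mm until it lies on the strip at 88 mm above the bench; too little to see in these readings: feel for the stop.
- bench_block: Bystander: square steel bench block 65 x 65 x 22 mm, origin under its centre.
- doming_block: Bystander: wooden doming cube of 50 mm with round hollows, origin under its centre.
- hammer: Bystander: chasing hammer lying flat, 230 mm long along x, head at +x, 26 mm high; origin on the bench near its middle.
- ring_mandrel: Bystander: tapered steel ring mandrel 300 mm long along x on a wooden cradle, 38 mm high; origin under the cradle.
- flux_jar: Bystander: small jar with a black cap, 52 mm in diameter, 65 mm high, origin under its centre.
- file_stand: Bystander: dark wooden stand 60 x 110 mm with five needle files upright, 135 mm high, origin under its centre.

How it is judged:
By the outcome, as a careful person would: the job done as asked, in the order asked, and still so for the second after the job is handed in, with the robot touching nothing.
It also fails if it takes over 67 s, if anything falls off the work surface, if the arm or the gripper's body presses on something with over 40 N, if the wrist force passes 120 N, or if a joint passes its speed limit or range.

## Working session

There is one attempt and no reset: what is moved stays moved. The work goes in short steps, Python scripts to look and compute and a tool call to move; the robot and the scene stay as the last step left them, time stands still between calls to the robot, and variables do not carry over. Pictures are saved under pics/ and viewed, and the job is handed in when it is done.

Besides the shell and the picture viewer there is one more tool, called after "Emit:" as name(argument=value, ...), one argument or row to a line, values as JSON. arm_command: Moves the arm, as the interface text tells. Its arguments: {"type":"object","properties":{"plan":{"type":"array","items":{"type":"array","items":{"type":"number"}}},"force":{"type":"number"}},"required":["plan"]}

```bash
ls; mkdir -p pics
python3 - <<'E'
from plant import r
import cv2,numpy as np
s=r.get_state();print({k:np.round(v,3) for k,v in s.items()})
for n in ["top","side"]:
    p,d=r.snapshot(n);cv2.imwrite(f"pics/{n}0.png",p[:,:,::-1]);np.save(f"pics/{n}0.npy",d)
    print(n,r.calibration(n))
print(r.calibration("wrist"))
E
```

```text
pics
{'clock': np.float64(0.0), 'q': array([-1.282,  0.69 , -0.195,  1.566,  0.157,  0.902, -0.215]), 'qd': array([-0.003, -0.   , -0.002,  0.001, -0.001, -0.001, -0.001]), 'joint_torque': array([ 0.0000e+00, -5.2755e+01, -1.2670e+00, -1.5343e+01, -5.3000e-02,
        6.0000e-03,  0.0000e+00]), 'tool_pos': array([0.157, 0.604, 0.238]), 'eef_rot': array([ 0.089,  0.701, -0.09 ,  0.701]), 'contact_force': array([-0.459,  0.298,  0.064]), 'moment': array([-0.001,  0.014, -0.015]), 'opening': np.float64(1.004)}
top {'fx': 445.73959208550286, 'fy': 445.73959208550286, 'cx': 280.0877911043614, 'cy': 204.850068545981, 'k1': -0.1350777670570392, 'eye': array([ 0.41856249, -0.07587279,  1.24309   ]), 'orientation': array([ 0.70903973, -0.70103012,  0.05567816, -0.05214772])}
side {'fx': 476.68828979191545, 'fy': 476.68828979191545, 'cx': 275.4768280723433, 'cy': 208.7524447589784, 'k1': -0.05619496043478541, 'eye': array([ 0.30491991, -1.13166563,  0.80515651]), 'orientation': array([ 0.86371048, -0.12662153,  0.05727664, -0.48444873])}
{'fx': 333.69824842689604, 'fy': 333.69824842689604, 'cx': 285.34683165358825, 'cy': 209.9489099524033, 'k1': -0.008426065727434486, 'mount': array([[ 9.64199411e-04, -3.04589706e-01,  9.52483166e-01,
        -1.47490550e-01],
       [ 9.99999110e-01,  1.17200301e-03, -6.37511005e-04,
        -6.49735200e-04],
       [-9.22133849e-04,  9.52482933e-01,  3.04590565e-01,
        -7.93324468e-02],
       [ 0.00000000e+00,  0.00000000e+00,  0.00000000e+00,
         1.00000000e+00]])}
```

View pics/top0.png

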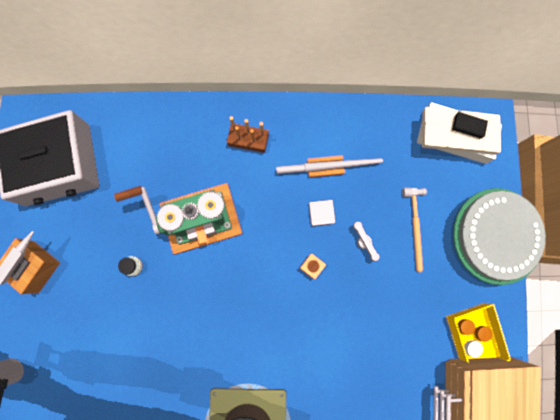

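View pics/side0.png

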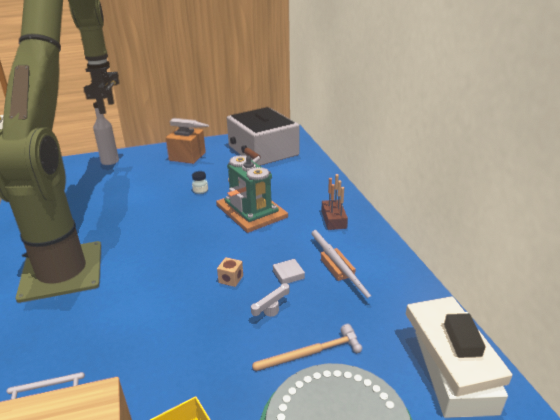

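The top view shows the T-handle near (367,241) and the spindle near (190,211), between the two gears. I'll measure both next.

```bash
cat > h.py <<'E'
import numpy as np,cv2
from scipy.spatial.transform import Rotation as R
from plant import r
def cam(n,s=None):
    c=r.calibration(n);K=np.array([[c['fx'],0,c['cx']],[0,c['fy'],c['cy']],[0,0,1]])
    if n=="wrist":
        T=np.eye(4);T[:3,:3]=R.from_quat(s['eef_rot']).as_matrix();T[:3,3]=s['tool_pos'];T=T@c['mount'];return K,c['k1'],T[:3,3],T[:3,:3]
    return K,c['k1'],c['eye'],R.from_quat(c['orientation']).as_matrix()
def rays(C,uv):
    K,k,e,M=C;u=cv2.undistortPoints(np.array(uv,float).reshape(-1,1,2),K,np.array([k,0,0,0,0.])).reshape(-1,2)
    return np.c_[u,np.ones(len(u))]@M.T
def onz(C,uv,z):
    d=rays(C,uv);return C[2]+d*((z-C[2][2])/d[:,2])[:,None]
def proj(C,P):
    K,k,e,M=C;p=(np.atleast_2d(P)-e)@M;return cv2.projectPoints(p,np.zeros(3),np.zeros(3),K,np.array([k,0,0,0,0.]))[0].reshape(-1,2)
def tri(Cs,uvs):
    A=np.zeros((3,3));b=np.zeros(3)
    for C,uv in zip(Cs,uvs):
        d=rays(C,[uv])[0];d/=np.linalg.norm(d);Q=np.eye(3)-np.outer(d,d);A+=Q;b+=Q@C[2]
    return np.linalg.solve(A,b)
E
python3 - <<'E'
from h import *
for n,bx in [("top",(345,215,390,270)),("side",(240,275,300,325))]:
    p=cv2.imread(f"pics/{n}0.png");C=cam(n);d=np.load(f"pics/{n}0.npy")
    x0,y0,x1,y1=bx;c=p[y0:y1,x0:x1]
    cv2.imwrite(f"pics/{n}h.png",cv2.resize(c,None,fx=10,fy=10,interpolation=cv2.INTER_CUBIC))
    m=(c[:,:,2]>110).astype(np.uint8)
    v,u=np.nonzero(m);uv=np.c_[u+x0,v+y0]
    P=onz(C,uv,.05)
    print(n,len(u),uv.mean(0),cv2.minAreaRect(P[:,:2].astype(np.float32)))
    if n=="top":
        # depth points
        K,k,e,M=C;dd=d[uv[:,1],uv[:,0]];rr=rays(C,uv);Q=e+rr*dd[:,None];
        print(np.percentile(Q[dd>0][:,2],[5,25,50,75,95]))
C=cam("top");p=cv2.imread("pics/top0.png");cv2.imwrite("pics/topm.png",cv2.resize(p[175:260,110:250],None,fx=5.5,fy=5.5,interpolation=cv2.INTER_CUBIC))
p=cv2.imread("pics/side0.png");cv2.imwrite("pics/sidem.png",cv2.resize(p[140:235,200:300],None,fx=6,fy=6,interpolation=cv2.INTER_CUBIC))
print(onz(C,[(190,211)],.197),onz(C,[(367,241)],.05))
E
```

```text
top 393 [365.75063613 240.93129771] ((0.5057214498519897, -0.31026384234428406), (0.1186993196606636, 0.037992969155311584), 26.314172744750977)
[-1.82348770e-05  3.92342864e-02  4.87171281e-02  5.10495019e-02
  5.37456079e-02]
side 756 [273.24074074 296.68783069] ((0.503873348236084, -0.3085263669490814), (0.13895706832408905, 0.14519762992858887), 72.47736358642578)
[[0.56217468 0.13400386 0.197     ]] [[ 0.50636755 -0.31605303  0.05      ]]
```

View pics/topm.png

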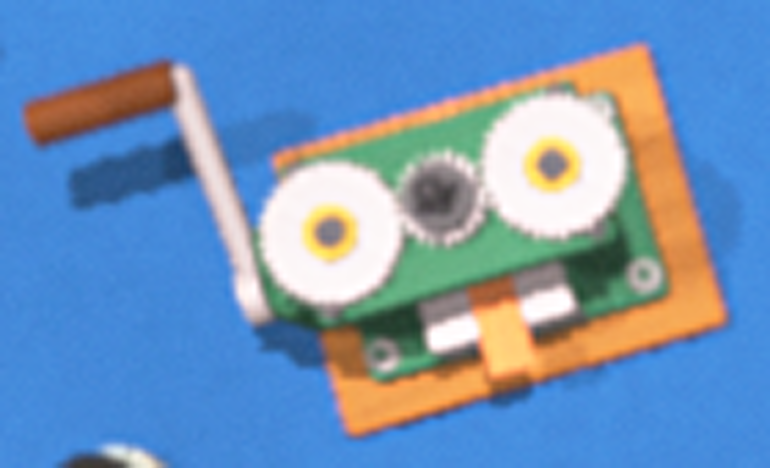

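View pics/toph.png

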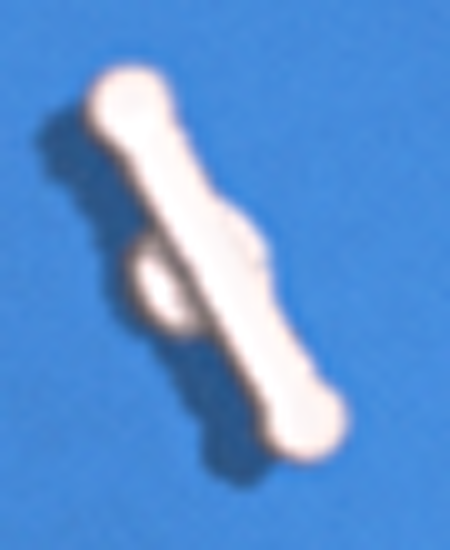

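View pics/sidem.png

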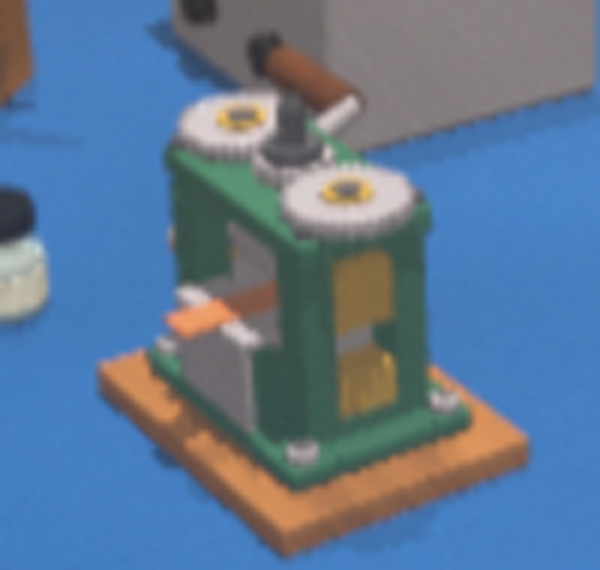

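The crops show bar ends at about (130,103) and (307,417) in the handle crop, and the pinion and spindle at about (443,198) in the mill crop.

Run:
```python
from h import *
C=cam("top");S=cam("side")
px=lambda u,v,f,x0,y0:((u+.5)/f-.5+x0,(v+.5)/f-.5+y0)
e=onz(C,[px(130,103,10,345,215),px(307,417,10,345,215)],.05)
print("ends",e,e.mean(0),np.arctan2(*(e[0]-e[1])[[1,0]]),np.linalg.norm(e[0]-e[1]))
g=onz(C,[px(330,232,5.5,110,175),px(552,164,5.5,110,175)],.165)
print("gears",g,g.mean(0),np.arctan2(*(g[0]-g[1])[[1,0]]),onz(C,[px(443,198,5.5,110,175)],.168))
print("tri tip",tri([C,S],[px(437,192,5.5,110,175),px(293,95,6,200,140)]))
print("tri collar",tri([C,S],[px(441,198,5.5,110,175),px(292,150,6,200,140)]))
# handle side ends
p=cv2.imread("pics/side0.png")
s=r.get_state();M=R.from_quat(s['eef_rot']).as_matrix();print(M.round(3))
```

```text
ends [[ 0.54989123 -0.290896    0.05      ]
 [ 0.465495   -0.33792173  0.05      ]] [ 0.50769312 -0.31440886  0.05      ] 0.5083555656403924 0.09661336454322299
gears [[0.55162961 0.19050652 0.165     ]
 [0.58350062 0.09171319 0.165     ]] [0.56756512 0.14110986 0.165     ] 1.8828585599314929 [[0.56717012 0.13952664 0.168     ]]
tri tip [0.56657255 0.13589661 0.19900606]
tri collar [0.56695397 0.14075944 0.16659259]
[[-0.     0.252  0.968]
 [-0.002  0.968 -0.252]
 [-1.    -0.002  0.   ]]
```

View pics/sideh.png

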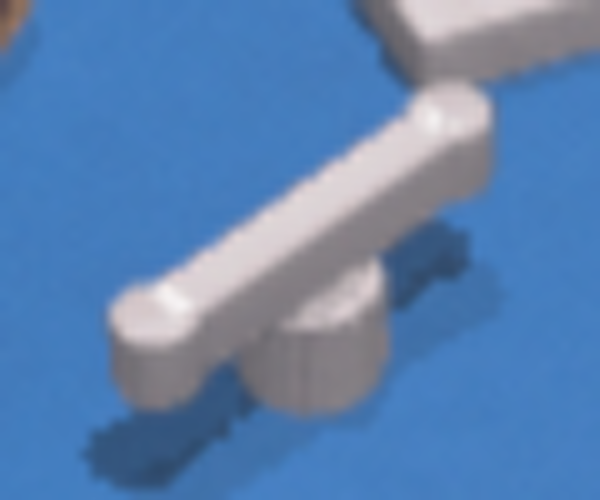

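Emit:
arm_command(
  plan=[
    [0.088,-0.0052,-0.0288,0.0428,0],
    [0.088,-0.0052,-0.0288,0.0428,0],
    [0.088,-0.0052,-0.0288,0.0428,0],
    [0.088,-0.0052,-0.0288,0.0428,0],
    [0.088,-0.0052,-0.0288,0.0428,0],
    [0.088,-0.0052,-0.0288,0.0428,0],
    [0.088,-0.0052,-0.0288,0.0428,0],
    [0.088,-0.0052,-0.0288,0.0428,0],
    [0.088,-0.0052,-0.0288,0.0428,0],
    [0.088,-0.0052,-0.0288,0.0428,0],
    [0.088,-0.0052,-0.0288,0.0428,0],
    [0.088,-0.0052,-0.0288,0.0428,0],
  ],
  force=30,
)

```text
clock: 1.6
tool_pos: [0.5681, 0.1395, 0.301]
eef_rot: [0.09, 0.702, -0.09, 0.701]
contact_force: [1.0, 0.6, -0.9]
opening: 1.0
```

Emit:
arm_command(
  plan=[
    [0.088,0,0,0,0],
    [0.088,0,0,0,0],
  ],
)

```text
clock: 1.85
tool_pos: [0.5667, 0.1416, 0.3006]
eef_rot: [0.09, 0.702, -0.089, 0.701]
contact_force: [-0.3, 0.6, -0.1]
opening: 1.0
```

Run:
```python
from h import *
s=r.get_state();p,d=r.snapshot("wrist");np.save("pics/w1.npy",d);cv2.imwrite("pics/w1.png",p[:,:,::-1]);import pickle;pickle.dump(s,open("pics/w1.pkl","wb"))
print(s['clock'],s['tool_pos'],s['q'].round(2),R.from_quat(s['eef_rot']).as_matrix().round(4),s['contact_force'])
C=cam("wrist",s);print(proj(C,[[.567,.14,.17],[.567,.14,.197]]))
```

```text
1.85 [0.56666251 0.14157944 0.30061959] [-0.18  0.57 -0.24  1.61  0.16  0.98  0.84] [[-1.500e-03  2.516e-01  9.678e-01]
 [ 7.000e-04  9.678e-01 -2.516e-01]
 [-1.000e+00  3.000e-04 -1.700e-03]] [-0.29167876  0.6473939  -0.1199654 ]
[[284.60787102 200.43975168]
 [284.51266247 209.86740525]]
```

View pics/w1.png

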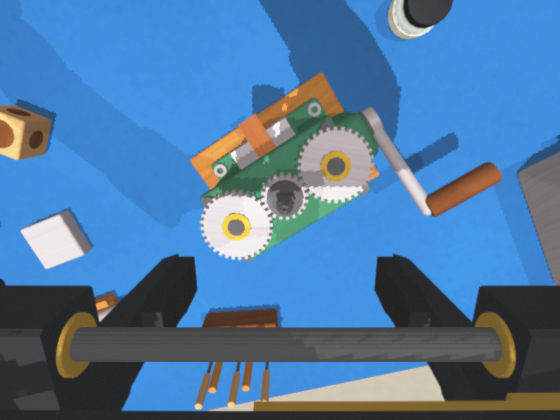

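Run:
```python
import cv2
p=cv2.imread("pics/w1.png");cv2.imwrite("pics/w1z.png",cv2.resize(p[170:230,255:315],None,fx=10,fy=10,interpolation=cv2.INTER_CUBIC))
```

```text
(no output)
```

View pics/w1z.png

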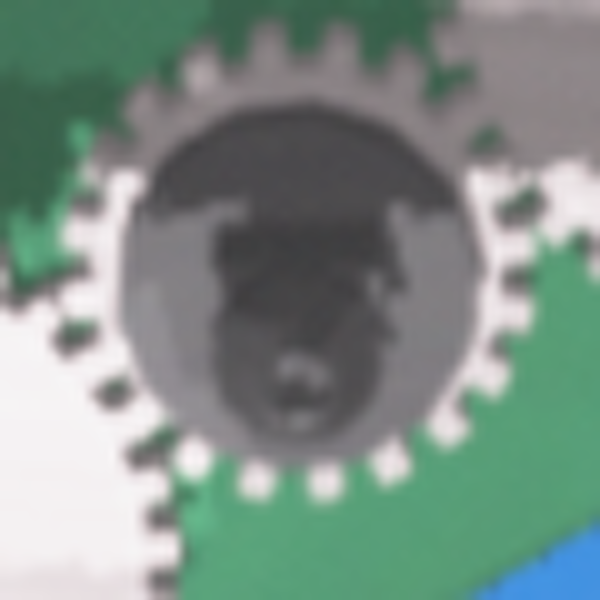

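Run:
```python
from h import *
import pickle
s=pickle.load(open("pics/w1.pkl","rb"));C=cam("wrist",s)
M=R.from_quat(s['eef_rot']).as_matrix()
for uv,z in [((284.75,197.85),.17),((284.6,208.7),.197)]:
    P=onz(C,[uv],z)[0];print(P,(P-s['tool_pos'])@M)
d=np.load("pics/w1.npy");K,k,e,Mc=C
for uv in [(275,205),(285,198),(292,205),(268,198),(285,209)]:
    print(uv,(e+rays(C,[uv])*d[uv[1],uv[0]])[0])
```

```text
[0.56477605 0.14070453 0.17      ] [ 0.1306217  -0.00135915 -0.00138808]
[0.56608174 0.14030975 0.197     ] [ 1.03619453e-01 -1.40493305e-03 -7.00404824e-05]
(275, 205) [0.56837269 0.13106204 0.17186241]
(285, 198) [0.55922143 0.14240488 0.19128637]
(292, 205) [0.56673715 0.1463035  0.189766  ]
(268, 198) [0.56081423 0.12686255 0.17180048]
(285, 209) [0.56839334 0.14002516 0.19045332]
```

Emit:
arm_command(
  plan=[
    [0.088,0.0144,-0.0507,0.0064,0],
    [0.088,0.0144,-0.0507,0.0064,0],
    [0.088,0.0144,-0.0507,0.0064,0],
    [0.088,0.0144,-0.0507,0.0064,0],
    [0.088,0.0144,-0.0507,0.0064,0],
    [0.088,0.0144,-0.0507,0.0064,0],
    [0.088,0.0144,-0.0507,0.0064,0],
    [0.088,0.0144,-0.0507,0.0064,0],
    [0.088,0.0144,-0.0507,0.0064,0],
  ],
)

```text
clock: 3.02
tool_pos: [0.5087, -0.3144, 0.1711]
eef_rot: [0.089, 0.701, -0.088, 0.702]
contact_force: [0.2, 0.2, 0.5]
opening: 0.997
```

Emit:
arm_command(
  plan=[
    [0.088,0,0,0,0.17],
    [0.088,0,0,0,0.17],
    [0.088,0,0,0,0.17],
    [0.088,0,0,0,0.17],
    [0.088,0,0,0,0.17],
    [0.088,0,0,0,0.17],
    [0.088,0,0,0,0.17],
    [0.088,0,0,0,0.17],
    [0.088,0,0,0,0.17],
    [0.088,0,0,0,0.17],
    [0.088,0,0,0,0.17],
    [0.088,0,0,0,0.17],
  ],
)

```text
clock: 4.53
tool_pos: [0.509, -0.3126, 0.1713]
eef_rot: [0.645, 0.29, -0.645, 0.289]
contact_force: [-0.2, -0.9, -0.2]
opening: 0.996
```

Emit:
arm_command(
  plan=[
    [0.088,0,0,0,0.17],
    [0.088,0,0,0,0.168],
    [0.088,0,0,0,0],
    [0.088,0,0,0,0],
  ],
)

```text
clock: 5.03
tool_pos: [0.5085, -0.3139, 0.1714]
eef_rot: [0.684, 0.18, -0.684, 0.179]
contact_force: [-0.1, -0.0, 0.6]
opening: 1.002
```

Run:
```python
from h import *
s=r.get_state();p,d=r.snapshot("wrist");np.save("pics/w2.npy",d);cv2.imwrite("pics/w2.png",p[:,:,::-1]);import pickle;pickle.dump(s,open("pics/w2.pkl","wb"))
print(s['clock'],s['tool_pos'],s['q'].round(2),R.from_quat(s['eef_rot']).as_matrix().round(4),s['contact_force'])
```

```text
5.025 [ 0.5085483  -0.31390389  0.17137032] [ 0.24  0.78  0.43  1.73 -0.46  0.73 -0.15] [[-1.000e-04  4.910e-01 -8.712e-01]
 [ 9.000e-04 -8.712e-01 -4.910e-01]
 [-1.000e+00 -8.000e-04 -4.000e-04]] [-0.05366495 -0.0034208   0.63239052]
```

View pics/w2.png

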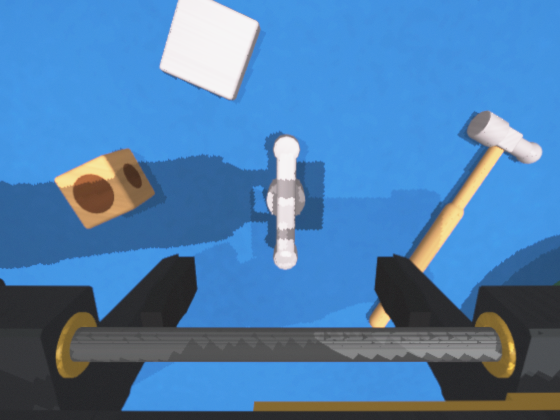

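Run:
```python
import cv2
p=cv2.imread("pics/w2.png");cv2.imwrite("pics/w2z.png",cv2.resize(p[130:275,255:320],None,fx=4,fy=4,interpolation=cv2.INTER_CUBIC))
```

```text
(no output)
```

View pics/w2z.png

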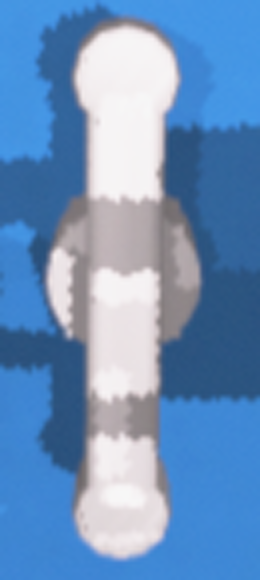

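Run:
```python
from h import *
import pickle
s=pickle.load(open("pics/w2.pkl","rb"));C=cam("wrist",s)
M=R.from_quat(s['eef_rot']).as_matrix()
e=onz(C,[(286.4,149.1),(285.1,257.4)],.05);print(e,np.linalg.norm(e[0]-e[1]),e.mean(0),((e-s['tool_pos'])@M), ((e.mean(0)-s['tool_pos'])@M))
# extents of bar extreme: top v=(25.5)/4.., bottom 557
f=onz(C,[(286.4,130+25.5/4-.5),(285.1,130+557/4-.5)],.05);print(f.mean(0),np.linalg.norm(f[0]-f[1]),(f.mean(0)-s['tool_pos'])@M)
# side view triangulate bar middle w/ top
```

```text
[[ 0.54697194 -0.29368003  0.05      ]
 [ 0.46350399 -0.33960173  0.05      ]] 0.0952664774474099 [ 0.50523796 -0.31664088  0.05      ] [[ 0.12138706  0.00134663 -0.04335324]
 [ 0.12134874  0.00037346  0.05190826]] [0.1213679  0.00086004 0.00427751]
[ 0.50487436 -0.3168391   0.05      ] 0.11684263752307734 [0.12136774 0.00085422 0.00469159]
```

Run:
```python
from h import *
import pickle
s=pickle.load(open("pics/w2.pkl","rb"));W=cam("wrist",s);T=cam("top");S=cam("side")
M=R.from_quat(s['eef_rot']).as_matrix()
px=lambda u,v,f,x0,y0:((u+.5)/f-.5+x0,(v+.5)/f-.5+y0)
e=onz(S,[px(453,112,10,240,275),px(155,315,10,240,275)],.05);print("side",e,e.mean(0),np.linalg.norm(e[0]-e[1]))
sd=[px(453,112,10,240,275),px(155,315,10,240,275)];tp=[px(130,103,10,345,215),px(307,417,10,345,215)];w=[(286.4,149.1),(285.1,257.4)]
for i in range(2): print(tri([T,S],[tp[i],sd[i]]),tri([T,S,W],[tp[i],sd[i],w[i]]),tri([W,S],[w[i],sd[i]]))
sm=onz(S,[px(293,95,6,200,140),px(292,151,6,200,140)],.17);print("side coll",sm[1],"tip",onz(S,[px(293,95,6,200,140)],.197))
d=np.load("pics/w2.npy")
K,k,e,Mc=W
for uv in [(286,140),(286,150),(286,200),(286,220),(285,258)]:
    print(uv,(e+rays(W,[uv])*d[uv[1],uv[0]])[0])
# hub pixels in depth
vv,uu=np.mgrid[130:275,255:320];dd=d[130:275,255:320].ravel();P=e+rays(W,np.c_[uu.ravel(),vv.ravel()])*dd[:,None]
q=(P-s['tool_pos'])@M; z=P[:,2]
hb=(z>.02)&(z<.036);bar=(z>.045)&(z<.06)
for m in (hb,bar): print(m.sum(),q[m].min(0),q[m].max(0),(np.percentile(q[m],1,axis=0)+np.percentile(q[m],99,axis=0))/2)
```

```text
side [[ 0.54911438 -0.29207469  0.05      ]
 [ 0.46405178 -0.33873745  0.05      ]] [ 0.50658308 -0.31540607  0.05      ] 0.09702092200803608
[ 0.54971399 -0.29101525  0.04904469] [ 0.54862884 -0.29233081  0.05054535] [ 0.54786147 -0.29380376  0.05183923]
[ 0.46487122 -0.33798898  0.04924837] [ 0.46445328 -0.33871896  0.05041228] [ 0.46385799 -0.33945122  0.05071537]
side coll [0.56489073 0.13284543 0.17      ] tip [[0.56858078 0.14017161 0.197     ]]
(286, 140) [ 0.55315695 -0.2898123   0.05118677]
(286, 150) [ 0.54629361 -0.29369445  0.05088275]
(286, 200) [ 0.50996348 -0.31424283  0.04999056]
(286, 220) [ 0.49476184 -0.32283852  0.05086126]
(285, 258) [ 0.46368157 -0.33940196  0.05172357]
496 [ 0.1354967  -0.01604313 -0.05450488] [0.15134429 0.01748766 0.0498308 ] [ 0.14340765  0.00073515 -0.00316272]
2597 [ 0.11767678 -0.01049581 -0.0543001 ] [0.12637354 0.01149933 0.062018  ] [0.12080539 0.00074133 0.00341862]
```

The wrist view shows the bar lined up with the jaws, with its ends at (286,149) and (285,257). The wrist camera puts it about 4 mm along tool z. I'll descend to it now.

Emit:
arm_command(
  plan=[
    [0.088,0.02,0.0008,0.0042,0],
    [0.088,0.03,0,0,0.01],
    [0.088,0.03,0,0,0],
    [0.088,0.03,0,0,0],
    [0.088,0.02,0,0,0],
    [0.088,0.01,0,0,0],
    [0.088,0,0,0,0],
    [0.088,0,0,0,0],
  ],
)

```text
clock: 6.08
tool_pos: [0.5054, -0.3183, 0.0324]
eef_rot: [0.686, 0.174, -0.685, 0.175]
contact_force: [0.4, -0.3, -0.8]
opening: 0.997
```

Run:
```python
from h import *
s=r.get_state();print(s['tool_pos'],s['contact_force'])
p,d=r.snapshot("wrist");cv2.imwrite("pics/w3.png",p[:,:,::-1])
```

```text
[ 0.50544227 -0.31833763  0.0323765 ] [ 0.40361399 -0.26030726 -0.8466254 ]
```

View pics/w3.png

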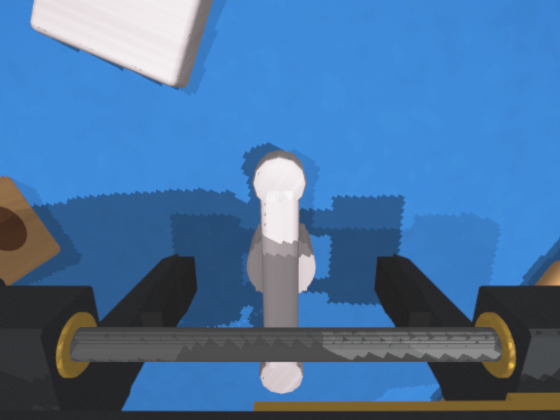

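Run:
```python
from h import *
s=r.get_state();C=cam("wrist",s);M=R.from_quat(s['eef_rot']).as_matrix()
# extreme ends: top edge v~151.5, bottom ~392 top-surface
e=onz(C,[(279,158),(280.5,393)],.05);print(e,np.linalg.norm(e[0]-e[1]),(e-s['tool_pos'])@M,((e-s['tool_pos'])@M).mean(0))
p=cv2.imread("pics/w3.png");cv2.imwrite("pics/w3z.png",cv2.resize(p[140:400,230:330],None,fx=2.3,fy=2.3,interpolation=cv2.INTER_CUBIC))
```

```text
[[ 0.55544031 -0.28871291  0.05      ]
 [ 0.45291713 -0.34477643  0.05      ]] 0.11685085083637015 [[-0.01751092 -0.00206415 -0.0580434 ]
 [-0.01760907 -0.00189423  0.05880728]] [-0.01756    -0.00197919  0.00038194]
```

View pics/w3z.png

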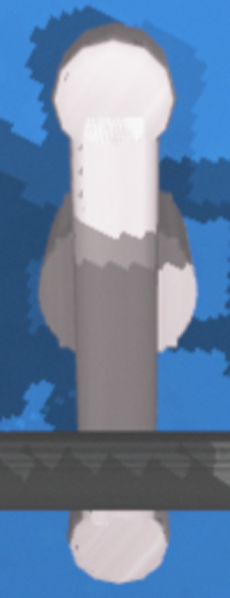

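Emit:
arm_command(
  plan=[
    [0.088,0.001,-0.002,0.0004,0],
    [0.06,0,0,0,0],
    [0.04,0,0,0,0],
    [0.03,0,0,0,0],
    [0.02,0,0,0,0],
    [0.01,0,0,0,0],
    [0.01,0,0,0,0],
    [0.01,0,0,0,0],
  ],
  force=40,
)

```text
clock: 7.12
tool_pos: [0.5036, -0.3163, 0.0305]
eef_rot: [0.685, 0.175, -0.685, 0.175]
contact_force: [-0.3, 0.3, -0.1]
opening: 0.23
```

Run:
```python
from h import *
s=r.get_state();print(s['tool_pos'],s['contact_force'],s['moment'],s['opening']*88,R.from_quat(s['eef_rot']).as_matrix().round(3),s['q'].round(2))
```

```text
[ 0.50358411 -0.31631869  0.03045837] [-0.3020336   0.31849877 -0.07543913] [-0.10693436  0.10344177 -0.01445825] 20.259719404744935 [[ 0.     0.478 -0.878]
 [ 0.    -0.878 -0.478]
 [-1.    -0.    -0.   ]] [ 0.32  0.98  0.28  1.8  -0.57  0.45 -0.06]
```

Emit:
arm_command(
  plan=[
    [0.005,0,0,0,0],
    [0.005,0,0,0,0],
    [0.005,0,0,0,0],
  ],
)

```text
clock: 7.5
tool_pos: [0.5036, -0.3164, 0.0305]
eef_rot: [0.685, 0.174, -0.685, 0.175]
contact_force: [0.7, -0.8, -0.2]
opening: 0.176
```

Run:
```python
from h import *
s=r.get_state();print(s['tool_pos'],s['contact_force'],s['moment'],s['opening']*88)
p,d=r.snapshot("wrist");cv2.imwrite("pics/w4.png",p[:,:,::-1])
```

```text
[ 0.50363343 -0.31638891  0.030464  ] [ 0.71299373 -0.82591313 -0.23767523] [-0.16528889  0.05050732  0.04000533] 15.530942110466114
```

View pics/w4.png

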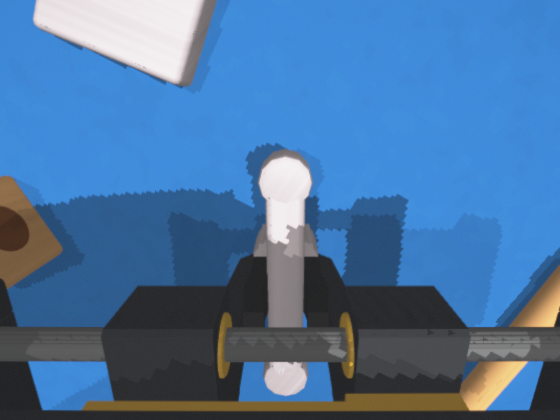

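The handle is gripped at about 15.5 mm opening and centred in the jaws. Next I'll lift it and turn partway.

Emit:
arm_command(
  plan=[
    [0.005,-0.01,0,0,0],
    [0.005,-0.025,0,0,0],
    [0.005,-0.028,0,0,-0.17],
    [0.005,-0.028,0,0,-0.17],
    [0.005,-0.028,0,0,-0.17],
    [0.005,-0.028,0,0,-0.17],
    [0.005,-0.028,0,0,-0.17],
    [0.005,-0.028,0,0,-0.17],
    [0.005,-0.02,0,0,-0.17],
    [0.005,0,0,0,0],
    [0.005,0,0,0,0],
  ],
)

```text
clock: 8.93
tool_pos: [0.5027, -0.3159, 0.2526]
eef_rot: [0.47, 0.529, -0.471, 0.527]
contact_force: [-0.6, 0.5, -3.5]
opening: 0.177
```

```bash
cat > g.py <<'E'
from h import *
s=r.get_state();M=R.from_quat(s['eef_rot']).as_matrix()
print(s['clock'],s['tool_pos'].round(4),s['contact_force'].round(1),s['moment'].round(3),round(s['opening']*88,1),s['q'].round(2));print("yaw",np.arctan2(M[1,1],M[0,1]),"x",M[:,0].round(4))
import sys
if len(sys.argv)>3:
    t=np.array([float(a) for a in sys.argv[1:4]]);print("d tool",((t-s['tool_pos'])@M).round(4))
E
python3 g.py 0.5655 0.1405 0.25
```

```text
8.925 [ 0.5027 -0.3159  0.2526] [-0.6  0.5 -3.5] [-0.026  0.089  0.006] 15.5 [ 0.42  0.63  0.11  1.66 -0.09  0.86  0.68]
yaw 0.11504155087799704 x [-0.0019  0.001  -1.    ]
d tool [ 0.003   0.1148 -0.4461]
```

Emit:
arm_command(
  plan=[
    [0.005,0,0.0128,-0.0496,0],
    [0.005,0,0.0128,-0.0496,0],
    [0.005,0,0.0128,-0.0496,0],
    [0.005,0,0.0128,-0.0496,0],
    [0.005,0,0.0128,-0.0496,0],
    [0.005,0,0.0128,-0.0496,0],
    [0.005,0,0.0128,-0.0496,0],
    [0.005,0,0.0128,-0.0496,0],
    [0.005,0,0.0124,-0.0493,0],
  ],
)

```text
clock: 10.05
tool_pos: [0.5643, 0.1418, 0.2521]
eef_rot: [0.469, 0.528, -0.471, 0.528]
contact_force: [0.8, -0.8, -3.2]
opening: 0.173
```

Emit:
arm_command(
  plan=[
    [0.005,0,0,0,-0.1715],
    [0.005,0,0,0,-0.1715],
    [0.005,0,0,0,-0.1715],
    [0.005,0,0,0,-0.1715],
    [0.005,0,0,0,-0.1715],
    [0.005,0,0,0,-0.1715],
    [0.005,0,0,0,-0.1715],
    [0.005,0,0,0,0],
    [0.005,0,0,0,0],
  ],
)

```text
clock: 11.18
tool_pos: [0.5646, 0.14, 0.2527]
eef_rot: [0.09, 0.702, -0.09, 0.701]
contact_force: [0.7, 0.4, -2.8]
opening: 0.177
```

```bash
python3 g.py 0.5655 0.1405 0.24
python3 - <<'E'
from h import *
for n,b in [("side",(200,110,310,235)),("top",(110,165,250,265)),("wrist",(0,0,560,420))]:
    p,d=r.snapshot(n);p=p[b[1]:b[3],b[0]:b[2],::-1]
    f=1 if n=="wrist" else 4.5
    cv2.imwrite(f"pics/{n}5.png",cv2.resize(p,None,fx=f,fy=f,interpolation=cv2.INTER_CUBIC))
E
```

```text
11.175 [0.5646 0.14   0.2527] [ 0.7  0.4 -2.8] [-0.033 -0.029 -0.007] 15.6 [-0.21  0.61 -0.19  1.68  0.14  0.86  0.85]
yaw 1.3148205264276436 x [-1.5e-03 -5.0e-04 -1.0e+00]
d tool [0.0127 0.0007 0.0008]
```

View pics/side5.png

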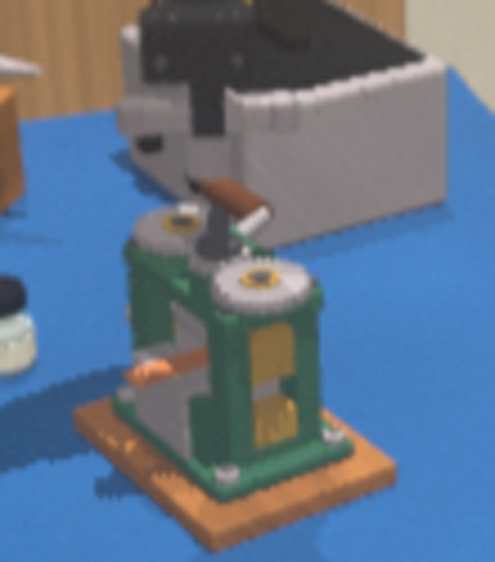

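View pics/top5.png

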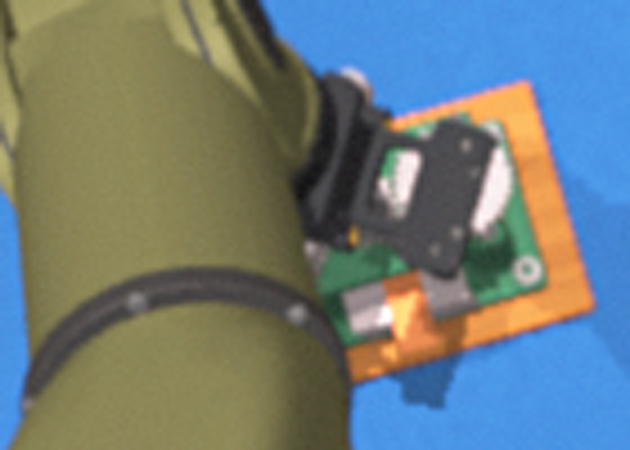

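View pics/wrist5.png

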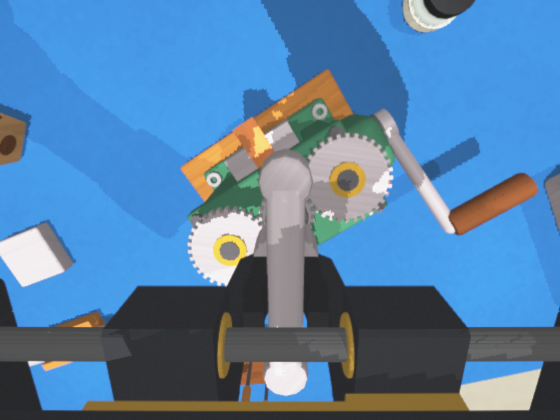

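Run:
```python
from h import *
p=cv2.imread("pics/side5.png");cv2.imwrite("pics/side5z.png",cv2.resize(p[70:290,110:330],None,fx=2.7,fy=2.7,interpolation=cv2.INTER_CUBIC))
```

```text
(no output)
```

View pics/side5z.png

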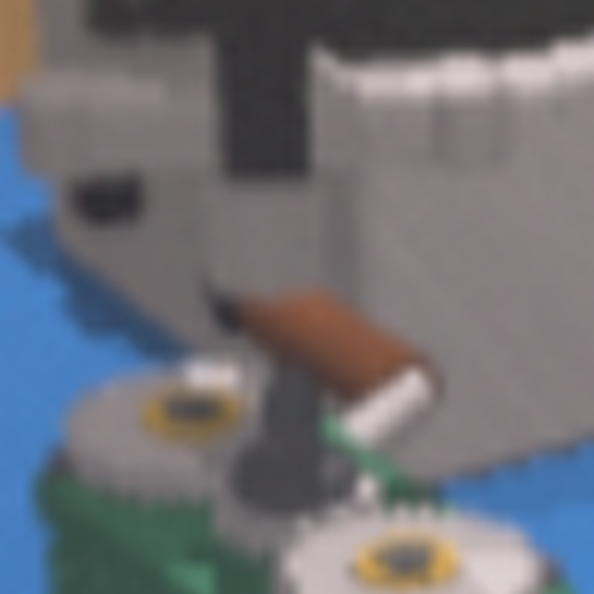

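Run:
```python
from h import *
S=cam("side");print(proj(S,[[.5655,.1405,z] for z in (.17,.197,.222,.25)]));print("right",S[3][:,0])
p,d=r.snapshot("side");cv2.imwrite("pics/side6.png",p[:,:,::-1])
g=p[:,:,:].astype(int)
for v in range(142,170): print(v,g[v,236:260].sum(1)//3)
print(proj(S,[[.5655,.1405,.17]]))
dz=d[142:152,236:262];print((dz[::2]*1000).astype(int))
```

```text
[[247.87089946 163.64997385]
 [247.38744207 155.5153518 ]
 [246.93219055 147.84258507]
 [246.41345512 139.08468923]]
right [ 0.96137275 -0.27422388 -0.02374241]
142 [ 88 104 105 106 105 110 114 115 117 116 116 115 115 114 116 108 105 111
 121 127 129 131 131 130]
143 [ 97 105 106 106 105 110 115 116 116 117 118 115 115 114 113 107 104 110
 121 128 129 128 129 130]
144 [104 106 107 106 106 109 115 114 116 117 117 116 115 115 114 107 104 109
 120 129 131 128 129 129]
145 [106 106 106 105 105 108 113 114 115 117 118 116 116 115 116 108 103 108
 119 128 131 131 128 129]
146 [107 106 106 106 104 107 114 116 115 117 117 117 116 114 115 107 104 109
 118 126 131 132 130 128]
147 [106 107 107 105 104 106 114 115 116 118 117 117 116 114 114 108 105 108
 118 124 129 131 132 128]
148 [107 106 107 106 104  98 110 111 114 117 117 116 114 115 113 105 107 108
 118 125 128 129 131 131]
149 [106 105 107 106 103  86  86  87 102 110 110 109 109 109 108 104 105 108
 118 126 127 129 129 130]
150 [103 106 106 106 104  85  61  58  79  91  94  97  98 100 102 102 103 104
 118 126 129 128 127 129]
151 [ 90  98
[... 1950 characters left out ...]
.87089946 163.64997385]]
[[1888 1862 1869 1857 1848 1391 1384 1381 1379 1388 1382 1381 1381 1379
  1386 1388 1751 1746 1742 1740 1736 1738 1753 1754 1749 1758]
 [1879 1873 1875 1855 1857 1392 1385 1389 1385 1388 1385 1384 1387 1392
  1394 1395 1403 1753 1749 1747 1750 1749 1753 1751 1746 1761]
 [1890 1883 1881 1865 1852 1397 1394 1387 1391 1384 1390 1383 1391 1392
  1392 1398 1404 1754 1746 1750 1748 1750 1751 1754 1756 1765]
 [1888 1878 1878 1875 1859 1818 1395 1393 1392 1389 1392 1396 1397 1397
  1391 1768 1765 1759 1753 1752 1744 1750 1753 1759 1763 1759]
 [1899 1892 1891 1876 1858 1852 1814 1813 1628 1632 1628 1620 1621 1620
  1614 1606 1613 1765 1760 1758 1759 1755 1764 1762 1762 1769]]
```

Run:
```python
from h import *
S=cam("side");D=[]
for i in range(3): D.append(r.snapshot("side")[1])
d=np.mean(D,0)
K,k,e,M=S
def pts(us,vs):
    uv=np.array([(u,v) for v in vs for u in us]);return e+rays(S,uv)*d[uv[:,1],uv[:,0]][:,None]
f=S[3][:,2].copy();f[2]=0;f/=np.linalg.norm(f);rt=np.array([f[1],-f[0],0])
for nm,us,vs,rad in [("hub",[244,245,246,247,248],[142,143,144,145,146,147],.017),("sq",[247,248,249],[157,158,159,160],.007),("collar",range(245,252),[163,164,165],.016)]:
    P=pts(us,vs);print(nm,P.mean(0),P.std(0),"fwd",(P@f).mean(),"right",(P@rt).mean())
h=pts(range(238,256),[143,144,145,146])
sel=(np.abs(h@f-(pts([246],[144])@f))<.03);print("hub right range",np.sort((h@rt)[sel])[[0,1,2,3,-4,-3,-2,-1]])
print("tcp",r.get_state()['tool_pos']@f,r.get_state()['tool_pos']@rt,np.array([.5665,.14,0])@f,np.array([.5665,.14,0])@rt)
```

```text
hub [0.56017651 0.125138   0.23997084] [0.00396076 0.00171784 0.00548805] fwd 0.2665955790912335 right 0.5083148979695806
sq [0.56566026 0.13482298 0.18970292] [0.00246541 0.00172035 0.00354467] fwd 0.27737388736389 right 0.511089519426246
collar [0.5600626  0.11237413 0.1828482 ] [0.01918891 0.08932647 0.04465425] fwd 0.2542417908940883 right 0.511526319017665
hub right range [0.49307165 0.49309902 0.49344151 0.49350874 0.52279767 0.5248078
 0.52505402 0.52508081]
tcp 0.28247473147426927 0.5090648191751538 0.2825910723274774 0.5105531665172653
```

```bash
python3 g.py 0.5668 0.1410 0.224
```

```text
11.525 [0.565  0.1403 0.2535] [-0.1 -0.6 -2.8] [ 0.031  0.025 -0.002] 15.9 [-0.21  0.61 -0.19  1.68  0.15  0.86  0.86]
yaw 1.318098910297594 x [ 0. -0. -1.]
d tool [0.0295 0.0011 0.0015]
```

Emit:
arm_command(
  plan=[
    [0.005,0,0.0011,0.0017,0],
    [0.005,0.01,0,0,0],
    [0.005,0.01,0,0,0],
    [0.005,0.005,0,0,0],
    [0.005,0,0,0,0],
  ],
)

```text
clock: 12.15
tool_pos: [0.5666, 0.1407, 0.2278]
eef_rot: [0.089, 0.702, -0.089, 0.701]
contact_force: [1.4, -0.7, -3.1]
opening: 0.175
```

Emit:
arm_command(
  plan=[
    [0.005,0.003,0,0,0],
    [0.005,0,0,0,0],
  ],
)

```text
clock: 12.4
tool_pos: [0.567, 0.1408, 0.2255]
eef_rot: [0.089, 0.701, -0.089, 0.701]
contact_force: [-0.3, -0.4, -3.7]
opening: 0.179
```

```bash
python3 g.py
```

```text
12.4 [0.567  0.1408 0.2255] [-0.3 -0.4 -3.7] [-0.003 -0.024  0.009] 15.7 [-0.21  0.65 -0.19  1.71  0.16  0.8   0.85]
yaw 1.3184733010725993 x [-0.e+00  1.e-04 -1.e+00]
```

Emit:
arm_command(
  plan=[
    [0.005,0.002,0,0,0],
    [0.005,0,0,0,0],
  ],
)

```text
clock: 12.65
tool_pos: [0.5669, 0.1408, 0.2234]
eef_rot: [0.089, 0.702, -0.089, 0.701]
contact_force: [-0.2, -0.6, -1.5]
opening: 0.179
```

Emit:
arm_command(
  plan=[
    [0.005,0.002,0,0,0],
    [0.005,0,0,0,0],
  ],
)

```text
clock: 12.9
tool_pos: [0.5668, 0.1408, 0.2213]
eef_rot: [0.089, 0.702, -0.089, 0.701]
contact_force: [0.4, 0.4, -2.5]
opening: 0.177
```

Emit:
arm_command(
  plan=[
    [0.005,0.002,0,0,0],
    [0.005,0,0,0,0],
  ],
)

```text
clock: 13.15
tool_pos: [0.5671, 0.1408, 0.2194]
eef_rot: [0.089, 0.701, -0.089, 0.702]
contact_force: [0.2, 0.2, -2.9]
opening: 0.177
```

Emit:
arm_command(
  plan=[
    [0.005,0.0015,0,0,0],
    [0.005,0,0,0,0],
  ],
)

```text
clock: 13.4
tool_pos: [0.5672, 0.1408, 0.2179]
eef_rot: [0.089, 0.701, -0.089, 0.702]
contact_force: [0.8, -0.2, -3.3]
opening: 0.179
```

Emit:
arm_command(
  plan=[
    [0.005,0.0015,0,0,0],
    [0.005,0,0,0,0],
  ],
)

```text
clock: 13.65
tool_pos: [0.5672, 0.1408, 0.2164]
eef_rot: [0.089, 0.701, -0.089, 0.702]
contact_force: [0.2, -0.4, -2.5]
opening: 0.18
```

Emit:
arm_command(
  plan=[
    [0.005,0.001,0,0,0],
    [0.005,0,0,0,0],
  ],
)

```text
clock: 13.9
tool_pos: [0.5672, 0.1408, 0.2155]
eef_rot: [0.089, 0.701, -0.089, 0.702]
contact_force: [1.4, 0.2, -3.2]
opening: 0.179
```

Emit:
arm_command(
  plan=[
    [0.005,0.001,0,0,0],
    [0.005,0,0,0,0],
  ],
)

```text
clock: 14.15
tool_pos: [0.5672, 0.1408, 0.2145]
eef_rot: [0.089, 0.701, -0.089, 0.702]
contact_force: [2.1, -0.3, -2.9]
opening: 0.18
```

Emit:
arm_command(
  plan=[
    [0.005,0.001,0,0,0],
    [0.005,0,0,0,0],
  ],
)

```text
clock: 14.4
tool_pos: [0.5672, 0.1408, 0.2135]
eef_rot: [0.089, 0.701, -0.089, 0.702]
contact_force: [2.6, -0.9, -2.3]
opening: 0.181
```

```bash
python3 g.py
```

```text
14.4 [0.5672 0.1408 0.2135] [ 2.6 -0.9 -2.3] [-0.156 -0.487 -0.008] 15.9 [-0.22  0.67 -0.18  1.72  0.16  0.77  0.84]
yaw 1.3185395740914079 x [ 4.e-04  0.e+00 -1.e+00]
```

Emit:
arm_command(
  plan=[
    [0.005,0.0006,0,0.0006,0],
    [0.005,0,0,0,0],
  ],
)

```text
clock: 14.65
tool_pos: [0.5673, 0.1407, 0.2127]
eef_rot: [0.089, 0.702, -0.089, 0.701]
contact_force: [1.2, -0.2, -2.0]
opening: 0.176
```

Emit:
arm_command(
  plan=[
    [0.005,0.0008,0,0,0],
    [0.005,0,0,0,0],
  ],
)

```text
clock: 14.9
tool_pos: [0.5673, 0.1407, 0.2119]
eef_rot: [0.089, 0.702, -0.089, 0.701]
contact_force: [1.2, 0.0, -4.1]
opening: 0.18
```

```bash
python3 g.py
```

```text
14.9 [0.5673 0.1407 0.2119] [ 1.2  0.  -4.1] [-0.03  -0.234  0.014] 15.9 [-0.22  0.67 -0.18  1.72  0.16  0.77  0.84]
yaw 1.318585324569437 x [-6.e-04  0.e+00 -1.e+00]
```

Emit:
arm_command(
  plan=[
    [0.005,0.001,0,0.0003,0],
    [0.005,0,0,0,0],
  ],
)

```text
clock: 15.15
tool_pos: [0.5675, 0.1407, 0.2109]
eef_rot: [0.089, 0.702, -0.089, 0.701]
contact_force: [-0.3, 0.3, -3.3]
opening: 0.179
```

Emit:
arm_command(
  plan=[
    [0.005,0.001,0,0,0],
    [0.005,0,0,0,0],
  ],
)

```text
clock: 15.4
tool_pos: [0.5677, 0.1406, 0.21]
eef_rot: [0.089, 0.702, -0.089, 0.701]
contact_force: [-0.2, 0.3, -3.8]
opening: 0.182
```

```bash
python3 g.py;python3 - <<'E'
from h import *
p,d=r.snapshot("side");cv2.imwrite("pics/side7.png",cv2.resize(p[110:190,210:290,::-1],None,fx=7,fy=7,interpolation=cv2.INTER_CUBIC))
E
```

```text
15.4 [0.5677 0.1406 0.21  ] [-0.2  0.3 -3.8] [ 0.028 -0.029  0.012] 16.0 [-0.22  0.67 -0.18  1.72  0.16  0.76  0.84]
yaw 1.318596631232896 x [-3.e-04  0.e+00 -1.e+00]
```

View pics/side7.png

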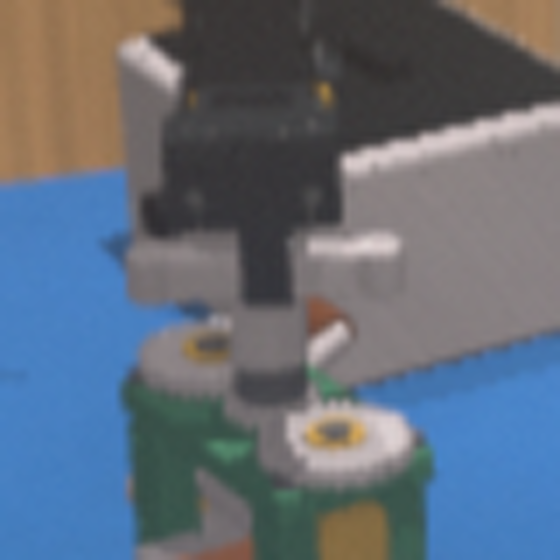

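Against the dark collar, the hub's underside is at about v=378 in the crop. It is already below the square's top edge with no push, so the bore happens to be aligned and is sliding on. I'll keep lowering gently.

Emit:
arm_command(
  plan=[
    [0.005,0.001,0,0,0],
    [0.005,0.001,0,0,0],
    [0.005,0,0,0,0],
  ],
)

```text
clock: 15.82
tool_pos: [0.5678, 0.1406, 0.208]
eef_rot: [0.089, 0.702, -0.089, 0.701]
contact_force: [-0.1, -0.1, -3.2]
opening: 0.179
```

Emit:
arm_command(
  plan=[
    [0.005,0.001,0,0,0],
    [0.005,0.001,0,0,0],
    [0.005,0,0,0,0],
  ],
)

```text
clock: 16.2
tool_pos: [0.5678, 0.1406, 0.206]
eef_rot: [0.089, 0.702, -0.089, 0.701]
contact_force: [0.2, -1.8, -3.2]
opening: 0.181
```

```bash
python3 g.py
```

```text
16.2 [0.5678 0.1406 0.206 ] [ 0.2 -1.8 -3.2] [0.012 0.004 0.067] 15.9 [-0.22  0.68 -0.18  1.73  0.16  0.76  0.84]
yaw 1.31853722988471 x [-2.e-04  0.e+00 -1.e+00]
```

Emit:
arm_command(
  plan=[
    [0.005,0.001,0,0,0],
    [0.005,0.001,0,0,0],
    [0.005,0,0,0,0],
  ],
)

```text
clock: 16.58
tool_pos: [0.5678, 0.1407, 0.204]
eef_rot: [0.089, 0.702, -0.089, 0.701]
contact_force: [0.4, -0.7, -2.8]
opening: 0.179
```

```bash
python3 g.py
```

```text
16.575 [0.5678 0.1407 0.204 ] [ 0.4 -0.7 -2.8] [-0.063 -0.038 -0.004] 15.7 [-0.22  0.68 -0.18  1.73  0.17  0.75  0.84]
yaw 1.318626067035245 x [-2.e-04  0.e+00 -1.e+00]
```

Emit:
arm_command(
  plan=[
    [0.005,0.001,0,0,0],
    [0.005,0.001,0,0,0],
    [0.005,0,0,0,0],
  ],
)

```text
clock: 16.95
tool_pos: [0.5678, 0.1406, 0.202]
eef_rot: [0.089, 0.702, -0.089, 0.701]
contact_force: [0.9, -0.8, -3.0]
opening: 0.181
```

Emit:
arm_command(
  plan=[
    [0.005,0.001,0,0,0],
    [0.005,0,0,0,0],
  ],
)

```text
clock: 17.2
tool_pos: [0.5678, 0.1406, 0.2011]
eef_rot: [0.089, 0.702, -0.089, 0.701]
contact_force: [0.1, 0.1, -3.5]
opening: 0.182
```

```bash
python3 g.py
```

```text
17.2 [0.5678 0.1406 0.2011] [ 0.1  0.1 -3.5] [-0.076 -0.023 -0.016] 16.0 [-0.22  0.68 -0.18  1.73  0.17  0.74  0.84]
yaw 1.318592106135883 x [-0.e+00  1.e-04 -1.e+00]
```

Expected home is about 0.2005, so I'll take small steps from here until it makes contact.

Emit:
arm_command(
  plan=[
    [0.005,0.0005,0,0,0],
    [0.005,0,0,0,0],
  ],
)

```text
clock: 17.45
tool_pos: [0.5679, 0.1406, 0.2006]
eef_rot: [0.089, 0.701, -0.089, 0.701]
contact_force: [0.6, -0.1, -2.6]
opening: 0.176
```

Emit:
arm_command(
  plan=[
    [0.005,0.0005,0,0,0],
    [0.005,0,0,0,0],
  ],
)

```text
clock: 17.7
tool_pos: [0.5679, 0.1407, 0.2004]
eef_rot: [0.089, 0.701, -0.089, 0.702]
contact_force: [-0.7, -0.5, 1.4]
opening: 0.18
```

Emit:
arm_command(
  plan=[
    [0.005,0.0005,0,0,0],
    [0.005,0,0,0,0],
  ],
)

```text
clock: 17.95
tool_pos: [0.568, 0.1407, 0.2004]
eef_rot: [0.089, 0.701, -0.089, 0.702]
contact_force: [-2.1, -0.5, 5.4]
opening: 0.179
```

Home contact is at 0.2004, which matches the expected height. Now I'll turn clockwise.

Emit:
arm_command(
  plan=[
    [0.005,-0.0002,0,-0.0003,0],
    [0.005,0,0,0,0.03],
    [0.005,0,0,0,0.03],
    [0.005,0,0,0,0.03],
    [0.005,0,0,0,0.03],
    [0.005,0,0,0,0],
  ],
)

```text
clock: 18.7
tool_pos: [0.5681, 0.1401, 0.2004]
eef_rot: [0.131, 0.694, -0.132, 0.695]
contact_force: [-1.3, -1.7, 5.7]
opening: 0.178
```

```bash
python3 g.py
```

```text
18.7 [0.5681 0.1401 0.2004] [-1.3 -1.7  5.7] [-0.504  0.323  0.047] 15.7 [-0.24  0.68 -0.14  1.73  0.14  0.74  0.75]
yaw 1.1970509050977416 x [ 1.2e-03 -7.0e-04 -1.0e+00]
```

Emit:
arm_command(
  plan=[
    [0.005,0,0,0,0.03],
    [0.005,0,0,0,0.03],
    [0.005,0,0,0,0.03],
    [0.005,0,0,0,0.03],
    [0.005,0,0,0,0],
  ],
)

```text
clock: 19.32
tool_pos: [0.568, 0.1399, 0.2004]
eef_rot: [0.173, 0.685, -0.173, 0.686]
contact_force: [-1.9, -2.6, 5.8]
opening: 0.177
```

```bash
python3 g.py
```

```text
19.325 [0.568  0.1399 0.2004] [-1.9 -2.6  5.8] [-0.504  0.393  0.027] 15.5 [-0.26  0.68 -0.11  1.73  0.1   0.73  0.66]
yaw 1.0770031768692374 x [ 0.001 -0.001 -1.   ]
```

Emit:
arm_command(
  plan=[
    [0.005,0,-0.0002,-0.0002,0.03],
    [0.005,0,0,0,0.03],
    [0.005,0,0,0,0.03],
    [0.005,0,0,0,0.03],
    [0.005,0,0,0,0],
  ],
)

```text
clock: 19.95
tool_pos: [0.5677, 0.1396, 0.2003]
eef_rot: [0.213, 0.674, -0.214, 0.674]
contact_force: [-1.0, -3.0, 5.8]
opening: 0.174
```

```bash
python3 g.py
```

```text
19.95 [0.5677 0.1396 0.2003] [-1.  -3.   5.8] [-0.653  0.416  0.012] 15.3 [-0.28  0.68 -0.07  1.74  0.07  0.73  0.57]
yaw 0.9568899636026413 x [ 8.0e-04 -1.2e-03 -1.0e+00]
```

Emit:
arm_command(
  plan=[
    [0.005,0,0,0,0.03],
    [0.005,0,0,0,0.03],
    [0.005,0,0,0,0.03],
    [0.005,0,0,0,0.03],
    [0.005,0,0,0,0],
  ],
)

```text
clock: 20.58
tool_pos: [0.5675, 0.1395, 0.2003]
eef_rot: [0.253, 0.66, -0.254, 0.66]
contact_force: [-2.3, -2.4, 7.3]
opening: 0.179
```

```bash
python3 g.py
```

```text
20.575 [0.5675 0.1395 0.2003] [-2.3 -2.4  7.3] [-0.643  0.513 -0.008] 15.8 [-0.3   0.68 -0.04  1.74  0.04  0.73  0.48]
yaw 0.8368486481083206 x [ 5.0e-04 -1.4e-03 -1.0e+00]
```

```bash
python3 - <<'E'
from h import *
p,d=r.snapshot("side");cv2.imwrite("pics/side8.png",cv2.resize(p[110:190,210:290,::-1],None,fx=7,fy=7,interpolation=cv2.INTER_CUBIC))
p,d=r.snapshot("wrist");cv2.imwrite("pics/w8.png",p[:,:,::-1])
E
python3 g.py
```

```text
20.675 [0.5675 0.1395 0.2003] [-1.3 -2.5  6.5] [-0.67   0.495  0.039] 15.6 [-0.3   0.68 -0.04  1.74  0.04  0.73  0.48]
yaw 0.8369717864285576 x [ 5.0e-04 -1.3e-03 -1.0e+00]
```

View pics/side8.png

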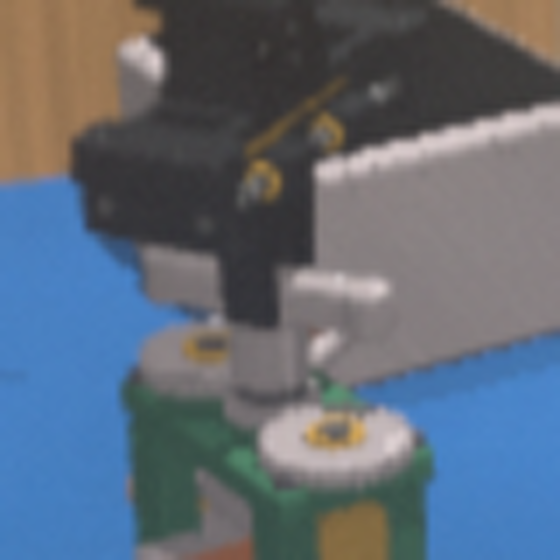

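View pics/w8.png

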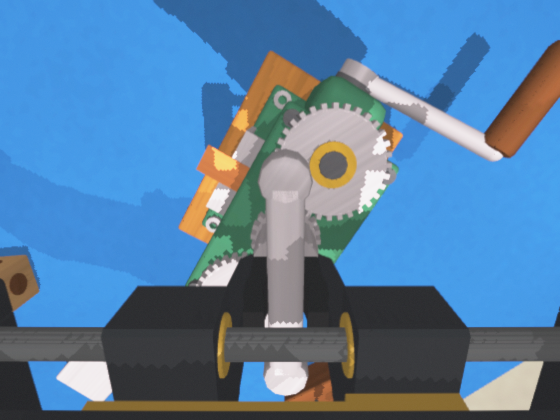

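The handle turns with the hand and the hub is down on the collar. I'll continue in smaller steps, reading the torque each time.

Emit:
arm_command(
  plan=[
    [0.005,0,-0.0003,0,0.03],
    [0.005,0,0,0,0.03],
    [0.005,0,0,0,0.03],
  ],
)

```text
clock: 21.05
tool_pos: [0.5674, 0.1394, 0.2003]
eef_rot: [0.283, 0.647, -0.284, 0.648]
contact_force: [-0.8, -2.2, 6.3]
opening: 0.178
```

```bash
python3 g.py
```

```text
21.05 [0.5674 0.1394 0.2003] [-0.8 -2.2  6.3] [-0.631  0.455  0.156] 15.7 [-0.31  0.68 -0.01  1.74  0.01  0.72  0.42]
yaw 0.7463760007154459 x [ 8.0e-04 -1.2e-03 -1.0e+00]
```

Emit:
arm_command(
  plan=[
    [0.005,0,0,0,0.03],
    [0.005,0,0,0,0.03],
    [0.005,0,0,0,0.03],
  ],
)

```text
clock: 21.42
tool_pos: [0.5673, 0.1393, 0.2003]
eef_rot: [0.312, 0.634, -0.312, 0.635]
contact_force: [-2.6, -2.6, 6.1]
opening: 0.175
```

```bash
python3 g.py
```

```text
21.425 [0.5673 0.1393 0.2003] [-2.6 -2.6  6.1] [-0.653  0.559  0.09 ] 15.4 [-0.33  0.68  0.02  1.74 -0.01  0.72  0.35]
yaw 0.6563649956558553 x [ 5.0e-04 -1.3e-03 -1.0e+00]
```

Emit:
arm_command(
  plan=[
    [0.005,0,-0.0002,0,0.03],
    [0.005,0,0,0,0.03],
  ],
)

```text
clock: 21.68
tool_pos: [0.5672, 0.1392, 0.2003]
eef_rot: [0.331, 0.624, -0.331, 0.625]
contact_force: [-2.0, -3.0, 6.3]
opening: 0.181
```

```bash
python3 g.py
```

```text
21.675 [0.5672 0.1392 0.2003] [-2.  -3.   6.3] [-0.666  0.478  0.085] 15.9 [-0.34  0.68  0.03  1.74 -0.03  0.72  0.31]
yaw 0.5963760217341266 x [ 6.0e-04 -1.2e-03 -1.0e+00]
```

Emit:
arm_command(
  plan=[
    [0.005,0,-0.0002,0,0.03],
    [0.005,0,0,0,0.03],
  ],
)

```text
clock: 21.92
tool_pos: [0.5671, 0.1392, 0.2003]
eef_rot: [0.349, 0.614, -0.35, 0.615]
contact_force: [-1.6, -2.0, 6.1]
opening: 0.178
```

```bash
python3 g.py
```

```text
21.925 [0.5671 0.1392 0.2003] [-1.6 -2.   6.1] [-0.629  0.531  0.164] 15.7 [-0.35  0.68  0.05  1.74 -0.05  0.72  0.26]
yaw 0.5364259754510893 x [ 8.0e-04 -1.1e-03 -1.0e+00]
```

Emit:
arm_command(
  plan=[
    [0.005,0,-0.0002,0,0.03],
    [0.005,0,0,0,0.03],
  ],
)

```text
clock: 22.18
tool_pos: [0.567, 0.1392, 0.2004]
eef_rot: [0.368, 0.603, -0.368, 0.604]
contact_force: [-1.9, -2.6, 6.3]
opening: 0.177
```

```bash
python3 g.py
```

```text
22.175 [0.567  0.1392 0.2004] [-1.9 -2.6  6.3] [-0.61   0.436  0.156] 15.5 [-0.36  0.68  0.07  1.74 -0.07  0.72  0.22]
yaw 0.4764563634265721 x [ 1.e-03 -9.e-04 -1.e+00]
```

Emit:
arm_command(
  plan=[
    [0.005,0,0,0,0.03],
    [0.005,0,0,0,0.03],
  ],
)

```text
clock: 22.42
tool_pos: [0.5669, 0.1391, 0.2003]
eef_rot: [0.386, 0.592, -0.386, 0.593]
contact_force: [-2.5, -3.3, 6.7]
opening: 0.176
```

```bash
python3 g.py
```

```text
22.425 [0.5669 0.1391 0.2003] [-2.5 -3.3  6.7] [-0.683  0.467  0.1  ] 15.5 [-0.37  0.68  0.09  1.74 -0.08  0.72  0.18]
yaw 0.4165706331575466 x [ 7.e-04 -1.e-03 -1.e+00]
```

Emit:
arm_command(
  plan=[
    [0.005,0,0,0,0.03],
    [0.005,0,0,0,0.03],
  ],
)

```text
clock: 22.68
tool_pos: [0.5668, 0.1391, 0.2004]
eef_rot: [0.403, 0.58, -0.404, 0.581]
contact_force: [-1.6, -2.3, 6.5]
opening: 0.179
```

```bash
python3 g.py
```

```text
22.675 [0.5668 0.1391 0.2004] [-1.6 -2.3  6.5] [-0.614  0.525  0.123] 15.7 [-0.38  0.68  0.11  1.74 -0.1   0.72  0.13]
yaw 0.35647892242564705 x [ 6.0e-04 -1.1e-03 -1.0e+00]
```

Emit:
arm_command(
  plan=[
    [0.005,0,-0.0001,0,0.03],
    [0.005,0,0,0,0.03],
  ],
)

```text
clock: 22.92
tool_pos: [0.5668, 0.1391, 0.2004]
eef_rot: [0.421, 0.568, -0.421, 0.569]
contact_force: [-2.6, -2.8, 6.9]
opening: 0.181
```

```bash
python3 g.py
```

```text
22.925 [0.5668 0.1391 0.2004] [-2.6 -2.8  6.9] [-0.635  0.566  0.09 ] 15.9 [-0.39  0.68  0.12  1.74 -0.12  0.72  0.09]
yaw 0.2964450559495261 x [ 7.e-04 -1.e-03 -1.e+00]
```

Emit:
arm_command(
  plan=[
    [0.005,0,0,0,0.03],
    [0.005,0,0,0,0.03],
  ],
)

```text
clock: 23.18
tool_pos: [0.5667, 0.139, 0.2003]
eef_rot: [0.437, 0.555, -0.438, 0.556]
contact_force: [-2.4, -1.9, 7.1]
opening: 0.179
```

```bash
python3 g.py
```

```text
23.175 [0.5667 0.139  0.2003] [-2.4 -1.9  7.1] [-0.597  0.678  0.136] 15.8 [-0.4   0.69  0.14  1.75 -0.13  0.72  0.04]
yaw 0.23645872078948385 x [ 4.0e-04 -1.1e-03 -1.0e+00]
```

Emit:
arm_command(
  plan=[
    [0.005,0,-0.0001,-0.0002,0.03],
    [0.005,0,0,0,0.03],
  ],
)

```text
clock: 23.42
tool_pos: [0.5665, 0.139, 0.2003]
eef_rot: [0.454, 0.542, -0.454, 0.543]
contact_force: [-2.3, -2.7, 6.7]
opening: 0.177
```

```bash
python3 g.py
```

```text
23.425 [0.5665 0.139  0.2003] [-2.3 -2.7  6.7] [-0.653  0.588  0.08 ] 15.6 [-0.41  0.69  0.16  1.75 -0.15  0.72  0.  ]
yaw 0.1764028000459499 x [ 5.0e-04 -1.3e-03 -1.0e+00]
```

Emit:
arm_command(
  plan=[
    [0.005,0,0,0,0.03],
    [0.005,0,0,0,0.03],
  ],
)

```text
clock: 23.68
tool_pos: [0.5665, 0.139, 0.2004]
eef_rot: [0.47, 0.528, -0.47, 0.529]
contact_force: [-2.7, -1.9, 7.0]
opening: 0.176
```

```bash
python3 g.py
```

```text
23.675 [0.5665 0.139  0.2004] [-2.7 -1.9  7. ] [-0.681  0.608  0.05 ] 15.5 [-0.42  0.69  0.18  1.75 -0.17  0.72 -0.04]
yaw 0.11634483186009904 x [ 4.0e-04 -1.3e-03 -1.0e+00]
```

Emit:
arm_command(
  plan=[
    [0.005,0,-0.0001,-0.0002,0.03],
    [0.005,0,0,0,0.03],
  ],
)

```text
clock: 23.92
tool_pos: [0.5664, 0.1391, 0.2004]
eef_rot: [0.485, 0.513, -0.486, 0.514]
contact_force: [-1.2, -3.4, 7.1]
opening: 0.18
```

```bash
python3 g.py
```

```text
23.925 [0.5664 0.1391 0.2004] [-1.2 -3.4  7.1] [-0.723  0.613  0.251] 15.8 [-0.43  0.69  0.19  1.75 -0.18  0.72 -0.09]
yaw 0.056466785970739376 x [ 4.0e-04 -1.5e-03 -1.0e+00]
```

Emit:
arm_command(
  plan=[
    [0.005,0,0,0,0.03],
    [0.005,0,0,0,0.03],
  ],
)

```text
clock: 24.18
tool_pos: [0.5663, 0.1391, 0.2004]
eef_rot: [-0.5, -0.499, 0.501, -0.5]
contact_force: [-2.4, -3.3, 6.7]
opening: 0.177
```

```bash
python3 g.py
```

```text
24.175 [0.5663 0.1391 0.2004] [-2.4 -3.3  6.7] [-0.736  0.654  0.558] 15.6 [-0.44  0.69  0.21  1.75 -0.2   0.72 -0.13]
yaw -0.0020632190185595617 x [ 3.0e-04 -1.7e-03 -1.0e+00]
```

Torque went from about 0.1 to 0.25 and then 0.56 N m over the last 0.12 rad, so the strip is nipped and the handle is firm. I'll stop turning here, take off the push and release.

Emit:
arm_command(
  plan=[
    [0.005,0,0,0,0],
  ],
)

```text
clock: 24.3
tool_pos: [0.5663, 0.1391, 0.2004]
eef_rot: [-0.5, -0.499, 0.501, -0.5]
contact_force: [-2.7, -3.5, 7.0]
opening: 0.177
```

```bash
python3 g.py
```

```text
24.3 [0.5663 0.1391 0.2004] [-2.7 -3.5  7. ] [-0.77   0.601  0.544] 15.6 [-0.44  0.69  0.21  1.75 -0.2   0.72 -0.13]
yaw -0.0012240793561129654 x [ 4.0e-04 -1.9e-03 -1.0e+00]
```

Emit:
arm_command(
  plan=[
    [0.005,-0.0006,-0.0003,0,0],
    [0.03,0,0,0,0],
    [0.05,0,0,0,0],
    [0.05,0,0,0,0],
    [0.05,0,0,0,0],
  ],
)

```text
clock: 24.92
tool_pos: [0.566, 0.1406, 0.2003]
eef_rot: [0.5, 0.5, -0.5, 0.5]
contact_force: [-1.2, -0.1, 0.6]
opening: 0.563
```

```bash
python3 g.py;python3 - <<'E'
from h import *
p,d=r.snapshot("wrist");cv2.imwrite("pics/w9.png",p[:,:,::-1])
E
```

```text
24.925 [0.566  0.1406 0.2003] [-1.2 -0.1  0.6] [-0.1    0.039  0.035] 49.6 [-0.44  0.69  0.21  1.75 -0.2   0.72 -0.13]
yaw -0.0014480371060520334 x [ 0.e+00  3.e-04 -1.e+00]
```

View pics/w9.png

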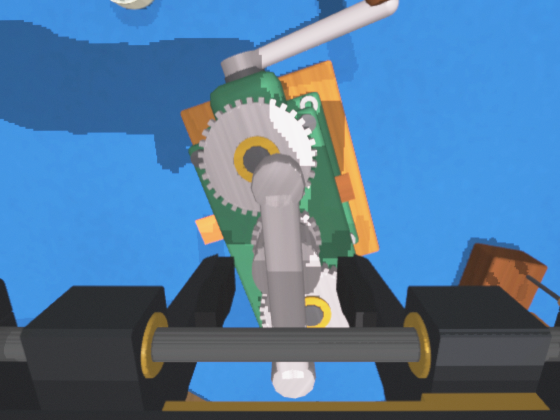

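Released. The handle sprang back only slightly (bar from (278,178) to (293,378)). I'll retreat straight up and check.

Emit:
arm_command(
  plan=[
    [0.07,-0.01,0,0,0],
    [0.07,-0.03,0,0,0],
    [0.07,-0.04,0,0,0],
    [0.07,-0.04,0,0,0],
    [0.07,-0.03,0,0,0],
    [0.07,0,0,-0.05,0],
    [0.07,0,0,-0.05,0],
    [0.07,0,0,-0.02,0],
    [0.07,0,0,0,0],
    [0.07,0,0,0,0],
  ],
)

```text
clock: 26.22
tool_pos: [0.5667, 0.2577, 0.3507]
eef_rot: [-0.501, -0.498, 0.501, -0.499]
contact_force: [0.6, -0.9, 0.5]
opening: 0.793
```

```bash
python3 g.py;python3 - <<'E'
from h import *
p,d=r.snapshot("side");cv2.imwrite("pics/side10.png",cv2.resize(p[120:240,200:320,::-1],None,fx=5,fy=5,interpolation=cv2.INTER_CUBIC))
S=cam("side");np.save("pics/s10.npy",d);cv2.imwrite("pics/side10f.png",p[:,:,::-1])
p,d=r.snapshot("top");cv2.imwrite("pics/top10.png",p[:,:,::-1])
E
```

```text
26.225 [0.5667 0.2577 0.3507] [ 0.6 -0.9  0.5] [-0.091  0.092 -0.038] 69.8 [-0.65  0.59  0.27  1.43 -0.16  1.14 -0.36]
yaw -0.004615907872722563 x [ 5.0e-04 -1.8e-03 -1.0e+00]
```

View pics/side10.png

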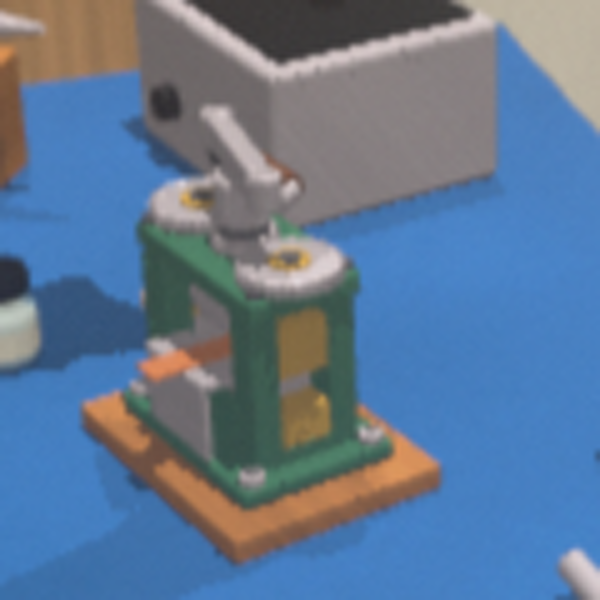

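View pics/top10.png

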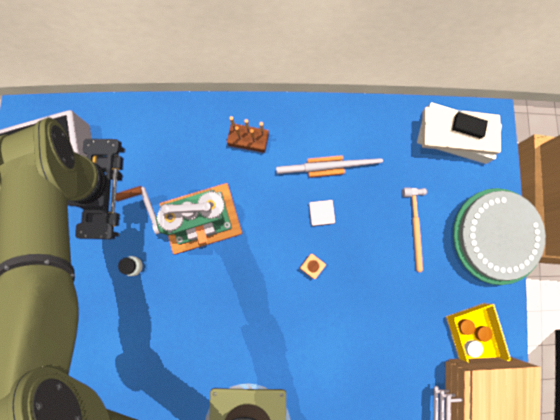

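The side view shows the hub seated on the collar, near (242,235) in the crop. The top view shows the bar over the pinion, near (187,211), with the bystanders where they were and the gripper clear.

```bash
python3 -c "
from plant import r
print(r.finish_job())"
```

```text
the job is handed in; nothing more can be done
None
```

The T-handle is back on the spindle, seated on the collar and turned clockwise until the strip was nipped. I let go of it and handed the job in at about 26 s.

- **Fitting:** I needed no turning search. The bore happened to be lined up with the square and slid straight down to the collar. It stopped with the TCP at 0.2004 m, against about 0.2005 m expected. The push stayed light, at most about 10 N.
- **Turning:** I turned the handle about 1.32 rad clockwise, including the bore's play. The torque ran at about 0.1 N m, then rose to 0.25 and 0.56 N m over the last 0.12 rad, and I stopped there. That last 0.06 rad step overshot the 0.25 N m mark, so it ended firmer than needed.
- **After release:** The bar sprang back by about 0.07 rad, read from the wrist picture. I did not check the torque again after letting go.
- **Last checks:** The side and top views show the hub on the collar, the gripper clear, and nothing else on the bench visibly moved.
- **Disagreement:** The cameras differed by 2 to 3 mm on where the handle and spindle were. I aimed between them and corrected by feel, and side forces on the spindle stayed around 4 N or less.

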